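# Put the solder reels back on their own dispensers

### The job

The four solder reels were put back on the wrong dispensers, and leaded and lead-free wire must not be mixed up. Change them round, with the empty grey dispenser (or a free spot on the bench) to park a reel on the way, until each reel sits on the spindle of the dispenser whose foot ring has the colour of the reel's flanges, flat on the foot and let go, and the grey dispenser is empty again. Do not knock over the flux bottle behind them.

Things in the scene. Friction and masses are not known exactly. Their poses are not given: they have to be found in the camera images.
- reel_red: loose solder reel with red flanges, silver wire between them: a cylinder 54 mm in diameter and 40 mm high standing on end, 80 to 170 g, with an open bore of 28 mm right through along its axis. Origin: centre of its underside; z is its axis, up; turning about z does not matter. Take it from above by its rim, fingers either side, in its upper half.
- reel_green: loose solder reel with green flanges, silver wire between them: a cylinder 54 mm in diameter and 40 mm high standing on end, 80 to 170 g, with an open bore of 28 mm right through along its axis. Origin: centre of its underside; z is its axis, up; turning about z does not matter. Take it from above by its rim, fingers either side, in its upper half.
- reel_blue: loose solder reel with blue flanges, silver wire between them: a cylinder 54 mm in diameter and 40 mm high standing on end, 80 to 170 g, with an open bore of 28 mm right through along its axis. Origin: centre of its underside; z is its axis, up; turning about z does not matter. Take it from above by its rim, fingers either side, in its upper half.
- reel_yellow: loose solder reel with yellow flanges, silver wire between them: a cylinder 54 mm in diameter and 40 mm high standing on end, 80 to 170 g, with an open bore of 28 mm right through along its axis. Origin: centre of its underside; z is its axis, up; turning about z does not matter. Take it from above by its rim, fingers either side, in its upper half.
- stand_red: fixed solder dispenser with a black round foot (92 mm) bearing a broad red ring, place of the red reel. A reel rests 12 mm above the stand's origin, loosely round an upright steel spindle 12 mm in diameter, tip 62 mm up (8 mm play all round). A wire guide, 13 mm wide, 32 mm high, stands 60 mm from it to -x. Origin: on the bench under the spindle, z up.
- stand_green: fixed solder dispenser with a black round foot (92 mm) bearing a broad green ring, place of the green reel. A reel rests 12 mm above the stand's origin, loosely round an upright steel spindle 12 mm in diameter, tip 62 mm up (8 mm play all round). A wire guide, 13 mm wide, 32 mm high, stands 60 mm from it to -x. Origin: on the bench under the spindle, z up.
- stand_blue: fixed solder dispenser with a black round foot (92 mm) bearing a broad blue ring, place of the blue reel. A reel rests 12 mm above the stand's origin, loosely round an upright steel spindle 12 mm in diameter, tip 62 mm up (8 mm play all round). A wire guide, 13 mm wide, 32 mm high, stands 60 mm from it to -x. Origin: on the bench under the spindle, z up.
- stand_yellow: fixed solder dispenser with a black round foot (92 mm) bearing a broad yellow ring, place of the yellow reel. A reel rests 12 mm above the stand's origin, loosely round an upright steel spindle 12 mm in diameter, tip 62 mm up (8 mm play all round). A wire guide, 13 mm wide, 32 mm high, stands 60 mm from it to -x. Origin: on the bench under the spindle, z up.
- stand_grey: fixed solder dispenser with a black round foot (92 mm) bearing a broad grey ring, belonging to no reel, empty at the start. A reel rests 12 mm above the stand's origin, loosely round an upright steel spindle 12 mm in diameter, tip 62 mm up (8 mm play all round). A wire guide, 13 mm wide, 32 mm high, stands 60 mm from it to -x. Origin: on the bench under the spindle, z up.
- flux_bottle: bystander: small brown flux bottle with black dropper cap, 33 mm in diameter, 102 mm high, loose, standing upright behind the dispensers. Origin: centre of its underside, z up.

How it is judged:
At the end, for the whole second after the job is handed in: Each reel is on the spindle of the dispenser of its own colour: axes within 12 mm, underside 8 to 16 mm above the dispenser's origin (12 when flat), tilt under 0.1 rad, at rest (under 0.02 m/s), not held. The flux bottle stands (tilt under 0.2 rad) (horizontal distance between reel_red and stand_red below 0.012 m and z of reel_red in the frame of stand_red between 0.008 and 0.016 m and angle between each of reel_red, reel_green, reel_blue, reel_yellow's own z axis and vertical below 0.1 rad and linear speed of each of reel_red, reel_green, reel_blue, reel_yellow below 0.02 m/s and contact force between each of reel_red, reel_green, reel_blue, reel_yellow and the fingers below 0.1 N and horizontal distance between reel_green and stand_green below 0.012 m and z of reel_green in the frame of stand_green between 0.008 and 0.016 m and horizontal distance between reel_blue and stand_blue below 0.012 m and z of reel_blue in the frame of stand_blue between 0.008 and 0.016 m and horizontal distance between reel_yellow and stand_yellow below 0.012 m and z of reel_yellow in the frame of stand_yellow between 0.008 and 0.016 m and angle between flux_bottle's own z axis and vertical below 0.2 rad); the robot touches nothing.
It fails at once if the flux bottle is knocked over (tilted more than 0.5 rad) (angle between flux_bottle's own z axis and vertical above 0.5 rad).
It also fails if it takes over 128 s, if anything falls off the work surface, if the arm or the gripper's body presses on something with over 40 N, if the wrist force passes 120 N, or if a joint passes its speed limit or range.

### The arm

A 7-joint arm with a two-finger parallel gripper is mounted at the origin on a cart in front of the work surface, level with it; the furniture and walls round the work are solid. World frame = base frame: x ahead of the robot, y to its left, z up, the work surface at z = 0. Lengths are in m, angles in rad, forces in N, time in s.
With the tool pointing down it reaches from about 0.4 to 0.925 m from the base axis. Payload 5.6 kg.
Tool frame: the origin (TCP) lies between the finger pads; the fingertips stand 14 mm ahead of it and the grasp point (between the pads) lies 5 mm behind it (bot.finger_overhang is the z of the fingertips in the tool frame, in m); z points along the fingers, y is the line along which they close (so a half turn about z gives the same grasp; the last joint's range is limited). The gripper opens to 85 mm and grips with 20 to 120 N. Pads are 22 mm wide; open, the fingers measure 114 mm over their backs; the gripper's body (76 mm by 85 mm) begins 54 mm behind the grasp point. The pads swing forward as they close: fully open they stand 13 mm farther back than shut.
Start: joints at [-1.179, 0.468, -0.012, 1.603, 0.006, 1.071, -0.056], TCP at [0.274, 0.59, 0.245] pointing down, gripper open.
Joint ranges: [-2.53, 2.53], [-0.31, 2.02], [-1.57, 1.55], [0.28, 2.44], [-1.29, 4.43], [0.15, 1.84], [-2.92, 2.92]. Speed limits (rad/s): [2.57, 2.57, 3.14, 3.14, 3.14, 3.14, 3.14].

### API

Orientations are given as a 3x3 rotation matrix whose columns are the frame's x, y, z axes.
In Python, from plant import bot, grab_frame gives the robot as it stands (bot), with the cameras as plain functions.
- The arm moves only by the tool drive_effector, called after "Emit:" as name(argument=value, ...), one argument or row to a line, values as JSON. Schema: {"type":"object","properties":{"ticks":{"type":"array","items":{"type":"array","items":{"type":"number"},"minItems":6,"maxItems":6},"minItems":1,"maxItems":20},"jaw":{"type":"number"},"clamp_n":{"type":"number"},"only":{"type":"string"},"quiet":{"type":"boolean"},"lines":{"type":"string"}},"required":["ticks"],"additionalProperties":false}. ticks is a list of rows, 1 to 20 of them, each of 6 numbers: dx, dy, dz in shares of 1 m (1.0 is 1 m), then a rotation vector rx, ry, rz in shares of 90 degrees (1.0 is 90 degrees); each row is the pose to reach, as a shift and turn from the pose commanded when the call began, along the tool's axes at that moment; what a row does not reach only later rows make up. A row lasts 1/10 s, in which the tool goes at most 0.05 m and 0.15 rad, less where a joint would pass 70% of its speed; a pose out of reach is approached as far as the arm can. jaw is the opening from 0.0 (shut) to 1.0 (fully open), set as the call begins (left out keeps the last). The fingers move at their own pace and stop on an object; clamp_n is the grip in N (left out, the last holds). Time passes only in rows, so rows that do not move let the fingers close. The tool returns the time, the measured TCP pose, the force, the opening and the grip force at its end. only (a regular expression) keeps the lines of the reply that match it, lines (a string "A,B") keeps lines A to B, and quiet returns only ok. A shift or turn number past 1, either way, is cut back to 1. Input that does not fit is refused with a message, and nothing moves.
- bot.observe(): the state, without advancing time (a new reading comes with each control period).
- grab_frame(name): name is "side" or "top" or "wrist"; returns a dict with "image" (480x640x3 uint8, red, green, blue), "intrinsics" (3x3 intrinsics, pixels), "k1" (the pictures are not rectified: a ray, as slopes to the right and down, at radius r is drawn at 1 + k1 r^2 times it, then the intrinsics apply), "camera_from_world" (4x4, takes a point from world to camera coordinates); the wrist camera has in their place "hand_eye" (4x4, takes a point from camera to tool coordinates, whose origin is the TCP and whose axes are the flange's). Camera axes: x right, y down, z forward; pixel columns grow to the right and rows downward; lengths in m; the calibration is good to about 2 mm. A picture is of the moment at which its call begins: read the wrist's pose just before it. There is no depth.
- bot.hand_in(): hands the job in; it is judged then, once.
The state is a dict: "time_s": time; "q": joint angles; "qvel": joint speeds; "tau": joint torques, N m; "tcp_pos": TCP position; "ee_rot": TCP orientation; "ft_force": force on the tool from outside, world axes, zero at the start; "moment": the same for the moment, N m; "finger_gap": opening from 0.0 (shut) to 1.0 (fully open); "finger_force": force on a finger pad.
Only numpy, scipy, OpenCV 4.12 (cv2) and the standard library are available. Lean on these libraries where they do the work, as an engineer would, in place of code of your own. Each camera call takes 0.05 s, during which the arm holds its last target. There are 200 camera calls.

## Working session

There is one attempt and no reset: what is moved stays moved. The work goes in short steps, Python scripts to look and compute and a tool call to move; the robot and the scene stay as the last step left them, time stands still between calls to the robot, and variables do not carry over. Pictures are saved under pics/ and viewed, at most 14 in all, crops included, and the job is handed in when it is done.

```bash
ls; mkdir -p pics
```

Run:
```python
from plant import bot, grab_frame
import cv2,json,numpy as np
for n in("top","side"):
    f=grab_frame(n); cv2.imwrite(f"pics/{n}0.png",f["image"][:,:,::-1])
    print(n,f["intrinsics"],f["k1"],np.round(f["camera_from_world"],4).tolist())
s=bot.observe(); print(s)
```

```text
pics
plant.py
top [[600.18978203   0.         319.53215958]
 [  0.         600.18978203 235.36259421]
 [  0.           0.           1.        ]] 0.06786095788714631 [[-0.0156, -0.9997, 0.0167, -0.0029], [-0.998, 0.0145, -0.0615, 0.5877], [0.0613, -0.0176, -0.998, 1.3706], [0.0, 0.0, 0.0, 1.0]]
side [[566.42321545   0.         325.27698608]
 [  0.         566.42321545 250.42145731]
 [  0.           0.           1.        ]] 0.048182466402447076 [[0.8675, -0.4974, 0.005, -0.5117], [-0.3162, -0.5592, -0.7664, 0.2281], [0.384, 0.6632, -0.6424, 0.9017], [0.0, 0.0, 0.0, 1.0]]
{'time_s': 0.1, 'q': array([-1.17903295,  0.46828385, -0.0116049 ,  1.60354494,  0.0060089 ,
        1.07141624, -0.05633025]), 'qvel': array([ 0.0006497 ,  0.00061714,  0.0003739 , -0.0020291 ,  0.00019767,
       -0.00139706, -0.00037126]), 'tau': array([ 2.02658179e-03, -5.33518517e+01,  2.20003864e-02, -2.51967680e+01,
        1.15766918e-02,  4.21426113e-03,  4.40977654e-07]), 'tcp_pos': array([0.27363048, 0.58905777, 0.24443144]), 'ee_rot': array([[-9.06932486e-01,  4.21275614e-01, -5.67559873e-04],
       [ 4.21275979e-01,  9.06931229e-01, -1.51526536e-03],
       [-1.23606574e-04, -1.61334273e-03, -9.99998691e-01]]), 'ft_force': array([ 0.08978765, -0.50489751, -0.21218705]), 'moment': array([ 0.00258841, -0.02145684,  0.01510452]), 'finger_force': 0.0, 'finger_gap': 1.006920846106214}
```

View pics/top0.png

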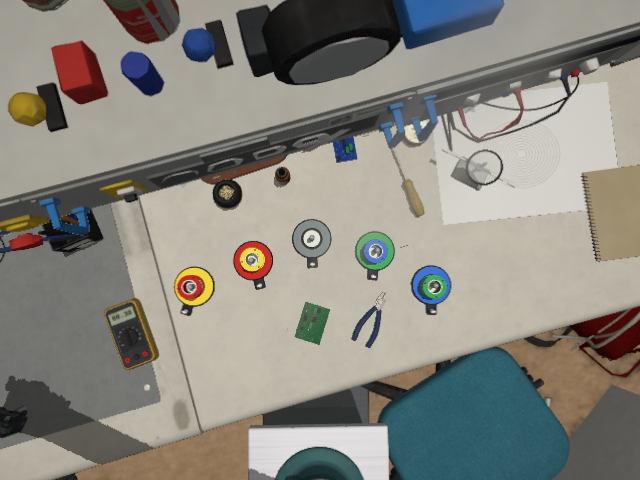

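View pics/side0.png

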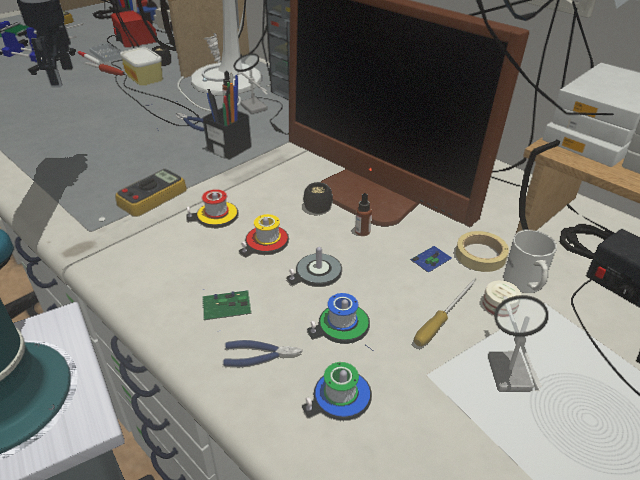

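The top view shows, from left to right: the yellow stand at (195,287) holding the red reel, red at (253,260) holding yellow, grey at (312,238) empty, green at (375,250) holding blue, and blue at (431,286) holding green. The wire guides point toward the robot, and the flux bottle is at (282,175). The job is two swaps, each going via grey. Next I'll measure by fitting ellipses to the rings and reels in both views.

Create h.py:
```python
import cv2,numpy as np
from scipy.optimize import least_squares
from plant import bot, grab_frame
P={}
def cam(n):
    f=grab_frame(n); return f
def proj(f,p,T=None):
    T=f["camera_from_world"] if T is None else T
    c=np.atleast_2d(p)@T[:3,:3].T+T[:3,3]; s=c[:,:2]/c[:,2:]
    s=s*(1+f["k1"]*(s**2).sum(1,keepdims=True)); K=f["intrinsics"]
    return s*[K[0,0],K[1,1]]+K[:2,2]
def unproj(f,uv,z,T=None):
    g=least_squares(lambda q:(proj(f,[q[0],q[1],z],T)[0]-uv),[0.6,0.0]); return g.x
def mask(im,col):
    h=cv2.cvtColor(im,cv2.COLOR_RGB2HSV); H,S,V=[h[...,i].astype(int) for i in range(3)]
    ok=(S>130)&(V>60)
    r={"red":(H<8)|(H>172),"yellow":(H>20)&(H<35),"green":(H>45)&(H<80),"blue":(H>100)&(H<125)}[col]
    return (ok&r).astype(np.uint8)
```

Run:
```python
from h import *
fs={n:cam(n) for n in("top","side")}
app={"top":dict(yellow=(195,287),red=(253,260),grey=(312,238),green=(375,250),blue=(431,286)),
"side":dict(yellow=(214,212),red=(267,237),grey=(318,268),green=(344,321),blue=(343,394))}
rl=dict(yellow="red",red="yellow",green="blue",blue="green")
for s in rl:
  for what,c in(("ring",s),("reel",rl[s])):
    for n in fs:
      f=fs[n];u,v=app[n][s]; m=np.zeros((480,640),np.uint8); R=36
      m[v-R:v+R,u-R:u+R]=mask(f["image"],c)[v-R:v+R,u-R:u+R]
      k,l,st,ce=cv2.connectedComponentsWithStats(m,connectivity=8)
      keep=[i for i in range(1,k) if st[i,4]>12 and np.hypot(*(ce[i]-[u,v]))<30]
      pts=np.argwhere(np.isin(l,keep))[:,::-1].astype(np.int32)
      hull=cv2.convexHull(pts)
      if what=="reel" and n=="side":hull=None
      if hull is not None and len(hull)>=5:
        e=cv2.fitEllipse(hull); z=.012 if what=="ring" else .052
        print(s,what,c,n,np.round(e[0],1),np.round(e[1],1),len(pts),"xy",np.round(unproj(f,np.array(e[0]),z),4), st[keep].tolist())
cv2.imwrite("pics/z1.png",cv2.resize(fs["top"]["image"][150:320,160:460,::-1],None,fx=2.6,fy=2.6,interpolation=cv2.INTER_CUBIC))
```

```text
yellow ring yellow top [193.7 286.1] [38.1 38.9] 630 xy [0.4754 0.279 ] [[175, 267, 39, 39, 630]]
yellow ring yellow side [216.8 212.5] [22.3 39.7] 352 xy [0.4706 0.2755] [[197, 202, 40, 23, 352]]
yellow reel red top [190.4 286.5] [23.5 26.2] 315 xy [0.4755 0.2786] [[178, 275, 26, 24, 288], [183, 282, 6, 11, 27]]
red ring red top [252.5 260.1] [37.6 38.3] 641 xy [0.5331 0.1441] [[234, 241, 38, 39, 641]]
red ring red side [266.4 237.7] [25.1 41.3] 371 xy [0.528  0.1406] [[246, 227, 42, 24, 371]]
red reel yellow top [251.9 259.2] [23.1 24.5] 276 xy [0.534  0.1416] [[240, 248, 25, 23, 276]]
green ring green top [380.5 258.3] [16.5 28.2] 153 xy [ 0.5325 -0.1526] [[369, 249, 24, 20, 153]]
green ring green side [343.9 321.1] [34.9 47.7] 549 xy [ 0.5463 -0.1426] [[320, 308, 48, 31, 549]]
green reel blue top [375.3 251. ] [22.6 22.8] 207 xy [ 0.5484 -0.1364] [[364, 240, 23, 23, 207]]
blue ring blue top [431.1 284.8] [37.5 38.1] 601 xy [ 0.4697 -0.2681] [[413, 266, 38, 38, 601]]
blue ring blue side [342.2 392.9] [45.5 54.7] 835 xy [ 0.4648 -0.2715] [[315, 376, 55, 40, 835]]
blue reel green top [433.6 286.2] [23.3 24.9] 235 xy [ 0.4675 -0.2655] [[423, 275, 23, 24, 235]]
```

View pics/z1.png

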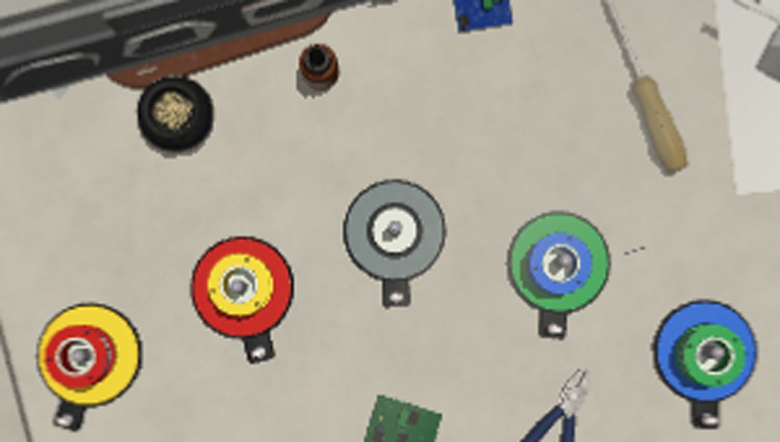

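The zoom shows the guides within about 18° of straight toward the robot, so a world-aligned grasp clears them. I'll move over the red stand.

Careful with the scale: turns go in shares of 90 degrees. That gives: -0.435 rad is -0.2769.

Emit:
drive_effector(
  ticks=[
    [-0.421, -0.297, 0, 0, 0, -0.2769],
    [-0.421, -0.297, 0, 0, 0, -0.2769],
    [-0.421, -0.297, 0, 0, 0, -0.2769],
    [-0.421, -0.297, 0, 0, 0, -0.2769],
    [-0.421, -0.297, 0, 0, 0, -0.2769],
    [-0.421, -0.297, 0, 0, 0, -0.2769],
    [-0.421, -0.297, 0, 0, 0, -0.2769],
    [-0.421, -0.297, 0, 0, 0, -0.2769],
    [-0.421, -0.297, 0, 0, 0, -0.2769],
    [-0.421, -0.297, 0, 0, 0, -0.2769],
    [-0.421, -0.297, 0, 0, 0, -0.2769],
    [-0.421, -0.297, 0, 0, 0, -0.2769],
    [-0.421, -0.297, 0, 0, 0, -0.2769],
    [-0.421, -0.297, 0, 0, 0, -0.2769],
  ],
  jaw=1.0,
)

```text
time_s: 1.6
tcp_pos: [0.5296, 0.1447, 0.2452]
ee_rot: [[-1.0, -0.003, -0.001], [-0.003, 1.0, 0.001], [0.001, 0.001, -1.0]]
ft_force: [0.3, 0.5, 0.7]
finger_gap: 1.001
finger_force: 0.0
```

Run:
```python
from h import *
s=bot.observe(); f=grab_frame("wrist"); print(s["time_s"],s["tcp_pos"],s["ee_rot"].round(3).tolist(),s["q"].round(2)); print(np.round(f["hand_eye"],3).tolist())
cv2.imwrite("pics/w1.png",f["image"][:,:,::-1])
```

```text
1.6 [0.529637   0.14474679 0.24516211] [[-1.0, -0.003, -0.001], [-0.003, 1.0, 0.001], [0.001, 0.001, -1.0]] [-0.41  0.3   0.1   1.86 -0.04  0.99  1.28]
[[-0.0, -0.949, -0.316, 0.082], [1.0, -0.0, 0.001, -0.0], [-0.001, -0.316, 0.949, -0.128], [0.0, 0.0, 0.0, 1.0]]
```

View pics/w1.png

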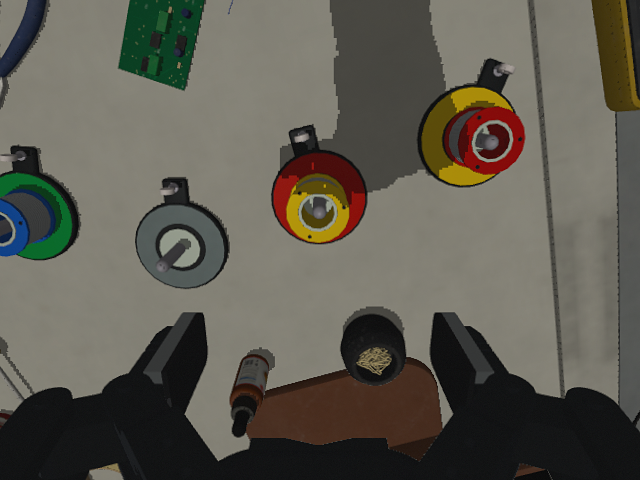

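The wrist view shows red at (320,198), yellow at (468,135) and grey at (182,243), all whole, with blue and green cut off at the left. I'll refit by unprojecting the outlines to the plane and fitting circles there, in all cameras.

Add to h.py:
```python
def wristT(f,s):
    A=np.eye(4);A[:3,:3]=s["ee_rot"];A[:3,3]=s["tcp_pos"]; return np.linalg.inv(A@f["hand_eye"])
def circ(f,T,uvs,z):
    w=np.array([unproj(f,q,z,T) for q in uvs]); c0=w.mean(0)
    g=least_squares(lambda p:np.hypot(*(w-p[:2]).T)-p[2],[*c0,.03],loss="soft_l1",f_scale=.001)
    return g.x,np.median(abs(g.fun))
def hull(im,uv,R,col):
    m=np.zeros((480,640),np.uint8);u,v=map(int,uv);a,b=max(v-R,0),max(u-R,0)
    if col=="grey":
        h=cv2.cvtColor(im,cv2.COLOR_RGB2HSV);mm=((h[...,2]>90)&(h[...,2]<165)&(h[...,1]>10)&(h[...,0]>60)&(h[...,0]<130)).astype(np.uint8)
    else:
        h=cv2.cvtColor(im,cv2.COLOR_RGB2HSV);H,S,V=[h[...,i].astype(int) for i in range(3)]
        r={"red":(H<9)|(H>171),"yellow":(H>19)&(H<36),"green":(H>45)&(H<90),"blue":(H>100)&(H<125)}[col]
        mm=((S>90)&(V>50)&r).astype(np.uint8)
    m[a:v+R,b:u+R]=mm[a:v+R,b:u+R]; m=cv2.morphologyEx(m,cv2.MORPH_OPEN,np.ones((2,2)))
    k,l,st,ce=cv2.connectedComponentsWithStats(m,connectivity=8)
    i=1+np.argmax(st[1:,4]); return cv2.convexHull(np.argwhere(l==i)[:,::-1].astype(np.int32))[:,0].astype(float)
```

Run:
```python
from h import *
app={"top":dict(yellow=(195,287),red=(253,260),grey=(312,238),green=(375,250),blue=(431,286)),
"side":dict(yellow=(216,212),red=(267,237),grey=(318,268),green=(344,321),blue=(343,394)),
"wrist":dict(yellow=(468,135),red=(320,198),grey=(182,243))}
for n in app:
  s=bot.observe(); f=grab_frame(n); T=wristT(f,s) if n=="wrist" else f["camera_from_world"]
  for c in app[n]:
    h=hull(f["image"],app[n][c],60 if n=="wrist" else 32,c)
    for z in (.006,.012):
      g,e=circ(f,T,h,z); print(n,c,z,g.round(4),e.round(4))
```

```text
top yellow 0.006 [0.472  0.2804 0.042 ] 0.0008
top yellow 0.012 [0.4721 0.2792 0.0418] 0.0008
top red 0.006 [0.5103 0.122  0.0189] 0.0029
top red 0.012 [0.5103 0.1215 0.0189] 0.0028
top grey 0.006 [0.5798 0.0052 0.043 ] 0.0002
top grey 0.012 [0.5794 0.0052 0.0428] 0.0002
top green 0.006 [ 0.5483 -0.1431  0.0426] 0.0002
top green 0.012 [ 0.5481 -0.1424  0.0424] 0.0002
top blue 0.006 [ 0.4675 -0.2715  0.0442] 0.0002
top blue 0.012 [ 0.4677 -0.2703  0.044 ] 0.0002
side yellow 0.006 [0.4742 0.2805 0.0435] 0.0004
side yellow 0.012 [0.4717 0.2725 0.0432] 0.0003
side red 0.006 [0.5323 0.1441 0.0433] 0.0003
side red 0.012 [0.5294 0.1372 0.043 ] 0.0003
side grey 0.006 [0.581  0.0077 0.0432] 0.0002
side grey 0.012 [0.5777 0.0018 0.0428] 0.0002
side green 0.006 [ 0.5503 -0.1396  0.0432] 0.0002
side green 0.012 [ 0.5472 -0.1442  0.0428] 0.0002
side blue 0.006 [ 0.4682 -0.2689  0.0434] 0.0002
side blue 0.012 [ 0.4658 -0.2725  0.043 ] 0.0002
wrist yellow 0.006 [0.4743 0.2833 0.044 ] 0.0001
wrist yellow 0.012 [0.4738 0.281  0.0433] 0.0001
wrist red 0.006 [0.5324 0.1462 0.0439] 0.0001
wrist red 0.012 [0.531  0.1462 0.0432] 0.0001
wrist grey 0.006 [0.5815 0.0085 0.0429] 0.0001
wrist grey 0.012 [0.5793 0.0107 0.0422] 0.0001
```

The stands agree across cameras to about 3 mm:

| Stand | x (m) | y (m) |
|---|---|---|
| Yellow | .473 | .280 |
| Red | .531 | .1445 |
| Grey | .579 | .007 |
| Green | .548 | -.143 |
| Blue | .467 | -.270 |

Now I'll pick the yellow reel off the red stand.

Emit:
drive_effector(
  ticks=[
    [-0.002, -0.001, 0.05, 0, 0, 0],
    [-0.002, -0.001, 0.1, 0, 0, 0],
    [-0.002, -0.001, 0.15, 0, 0, 0],
    [-0.002, -0.001, 0.185, 0, 0, 0],
    [-0.002, -0.001, 0.2, 0, 0, 0],
    [-0.002, -0.001, 0.207, 0, 0, 0],
    [-0.002, -0.001, 0.207, 0, 0, 0],
    [-0.002, -0.001, 0.207, 0, 0, 0],
  ],
  jaw=1.0,
)

```text
time_s: 2.6
tcp_pos: [0.5339, 0.1423, 0.04]
ee_rot: [[-1.0, -0.0, 0.003], [-0.0, 1.0, 0.001], [-0.003, 0.001, -1.0]]
ft_force: [-1.0, -0.1, 0.7]
finger_gap: 1.002
finger_force: 0.0
```

Emit:
drive_effector(
  ticks=[
    [0, 0, 0, 0, 0, 0],
    [0, 0, 0, 0, 0, 0],
    [0, 0, 0, 0, 0, 0],
    [0, 0, 0, 0, 0, 0],
    [0, 0, 0, 0, 0, 0],
    [0, 0, 0, 0, 0, 0],
    [0, 0, 0, 0, 0, 0],
    [0, 0, 0, 0, 0, 0],
  ],
  jaw=0.45,
  clamp_n=40,
)

```text
time_s: 3.4
tcp_pos: [0.5334, 0.1422, 0.0397]
ee_rot: [[-1.0, -0.0, 0.002], [-0.0, 1.0, 0.001], [-0.002, 0.001, -1.0]]
ft_force: [-1.7, 0.9, 6.7]
finger_gap: 0.605
finger_force: 41.5
```

Emit:
drive_effector(
  ticks=[
    [0, 0, -0.04, 0, 0, 0],
    [0, 0, -0.085, 0, 0, 0],
    [0, 0, -0.095, 0, 0, 0],
    [-0.015, -0.045, -0.095, 0, 0, 0],
    [-0.03, -0.09, -0.095, 0, 0, 0],
    [-0.0455, -0.135, -0.095, 0, 0, 0],
    [-0.0455, -0.135, -0.095, 0, 0, 0],
    [-0.0455, -0.135, -0.095, 0, 0, 0],
    [-0.0455, -0.135, -0.095, 0, 0, 0],
  ],
)

```text
time_s: 4.3
tcp_pos: [0.5774, 0.0081, 0.1328]
ee_rot: [[-1.0, -0.001, -0.001], [-0.001, 1.0, 0.001], [0.001, 0.001, -1.0]]
ft_force: [-0.1, 1.3, -1.2]
finger_gap: 0.61
finger_force: 43.3
```

Run:
```python
from h import *
s=bot.observe(); f=grab_frame("wrist"); g=grab_frame("side")
cv2.imwrite("pics/w2.png",cv2.hconcat([cv2.resize(f["image"],(400,300)),g["image"][150:450,180:580]])[:,:,::-1])
T=wristT(f,s);h=hull(f["image"],proj(f,[.579,.007,.012],T)[0],90,"grey"); print(circ(f,T,h,.012),len(h))
```

```text
(array([ 0.57957966, -0.02224954,  0.01531265]), np.float64(0.00260400332393761)) 16
```

View pics/w2.png

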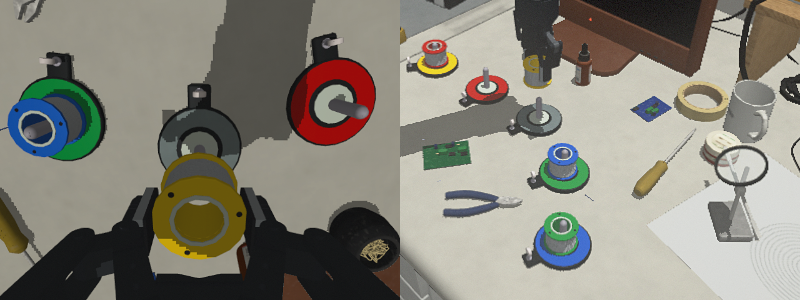

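The reel is held level over grey, with its top flange centred at about (317,336) in full-size wrist pixels. I'll check its offset in the grip and re-measure the red stand.

Run:
```python
from h import *
s=bot.observe(); f=grab_frame("wrist");T=wristT(f,s)
print(unproj(f,np.array([317,336]),s["tcp_pos"][2]+.012,T),s["tcp_pos"])
h=hull(f["image"],(531,163),85,"red"); print(circ(f,T,h,.012))
print("grey pred foot centre px",proj(f,[[.579,.007,.012],[.579-.046,.007,.012],[.579,.053,.012],[.579,-.039,.012]],T))
```

```text
[0.56925324 0.0080432 ] [0.57753913 0.00869002 0.13302707]
(array([0.53096389, 0.14470459, 0.04311166]), np.float64(8.524825706434855e-05))
grey pred foot centre px [[315.75303498 238.43975193]
 [315.81673651 169.39352901]
 [384.55315405 238.59586535]
 [246.91306392 238.28108733]]
```

Run:
```python
from h import *
s=bot.observe(); f=grab_frame("wrist");T=wristT(f,s)
im=f["image"].copy()
a=np.linspace(0,2*np.pi,60)
for x0,c in((s["tcp_pos"][0],(255,0,255)),(s["tcp_pos"][0]-.006,(0,255,255))):
  for r in (.027,.014):
    p=proj(f,np.c_[x0+r*np.cos(a),s["tcp_pos"][1]+r*np.sin(a),0*a+s["tcp_pos"][2]+.012],T)
    cv2.polylines(im,[p.round().astype(np.int32)],True,c,1)
cv2.imwrite("pics/w3.png",cv2.resize(im[200:460,200:440],None,fx=2,fy=2)[:,:,::-1])
```

```text
(no output)
```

View pics/w3.png

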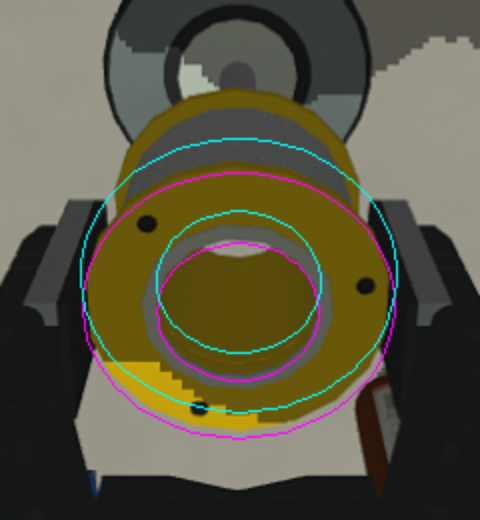

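The reel is centred in the grip to about 2 mm, and the grey spindle is at y≈.009. Lowering and releasing.

Emit:
drive_effector(
  ticks=[
    [-0.0015, 0, 0.03, 0, 0, 0],
    [-0.0015, 0, 0.055, 0, 0, 0],
    [-0.0015, 0, 0.075, 0, 0, 0],
    [-0.0015, 0, 0.087, 0, 0, 0],
    [-0.0015, 0, 0.0915, 0, 0, 0],
    [-0.0015, 0, 0.0915, 0, 0, 0],
    [-0.0015, 0, 0.0915, 0, 0, 0],
  ],
)

```text
time_s: 5.2
tcp_pos: [0.5803, 0.0069, 0.0427]
ee_rot: [[-1.0, -0.0, 0.002], [-0.0, 1.0, 0.0], [-0.002, 0.0, -1.0]]
ft_force: [0.6, -0.5, -1.5]
finger_gap: 0.61
finger_force: 43.3
```

Emit:
drive_effector(
  ticks=[
    [0, 0, 0, 0, 0, 0],
    [0, 0, 0, 0, 0, 0],
    [0, 0, 0, 0, 0, 0],
    [0, 0, 0, 0, 0, 0],
    [0, 0, 0, 0, 0, 0],
  ],
  jaw=1.0,
)

```text
time_s: 5.7
tcp_pos: [0.5797, 0.0068, 0.042]
ee_rot: [[-1.0, -0.0, 0.0], [-0.0, 1.0, 0.0], [-0.0, 0.0, -1.0]]
ft_force: [-0.5, 0.1, 0.2]
finger_gap: 0.997
finger_force: 0.0
```

Emit:
drive_effector(
  ticks=[
    [0, 0, -0.04, 0, 0, 0],
    [0, 0, -0.085, 0, 0, 0],
    [0.018, 0.045, -0.1, 0, 0, 0],
    [0.035, 0.091, -0.1, 0, 0, 0],
    [0.052, 0.137, -0.1, 0, 0, 0],
    [0.07, 0.182, -0.1, 0, 0, 0],
    [0.088, 0.228, -0.1, 0, 0, 0],
    [0.105, 0.273, -0.1, 0, 0, 0],
    [0.105, 0.273, -0.1, 0, 0, 0],
    [0.105, 0.273, -0.1, 0, 0, 0],
    [0.105, 0.273, -0.1, 0, 0, 0],
  ],
)

```text
time_s: 6.8
tcp_pos: [0.4751, 0.2784, 0.1417]
ee_rot: [[-1.0, 0.002, 0.0], [0.002, 1.0, -0.001], [-0.0, -0.001, -1.0]]
ft_force: [0.2, -1.0, 0.8]
finger_gap: 0.999
finger_force: 0.0
```

Run:
```python
from h import *
s=bot.observe(); f=grab_frame("wrist");T=wristT(f,s)
im=f["image"].copy();print(s["tcp_pos"],s["ft_force"])
a=np.linspace(0,2*np.pi,60)
for r in (.027,.014):
    p=proj(f,np.c_[s["tcp_pos"][0]+r*np.cos(a),s["tcp_pos"][1]+r*np.sin(a),0*a+.052],T)
    cv2.polylines(im,[p.round().astype(np.int32)],True,(255,0,255),1)
g=grab_frame("side")
cv2.imwrite("pics/w4.png",cv2.hconcat([cv2.resize(im,(400,300)),g["image"][150:450,150:550]])[:,:,::-1])
```

```text
[0.47511217 0.27835871 0.14172775] [ 0.21217579 -0.95995037  0.76279369]
```

View pics/w4.png

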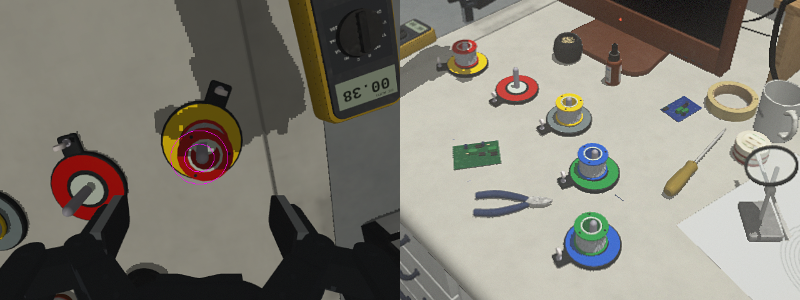

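The yellow reel sits flat on grey. The red reel is about 3 mm to +y and 2 mm to -x of the tool. Correct and descend.

Emit:
drive_effector(
  ticks=[
    [0.002, 0.003, 0.035, 0, 0, 0],
    [0.002, 0.003, 0.07, 0, 0, 0],
    [0.002, 0.003, 0.09, 0, 0, 0],
    [0.002, 0.003, 0.1, 0, 0, 0],
    [0.002, 0.003, 0.102, 0, 0, 0],
    [0.002, 0.003, 0.102, 0, 0, 0],
    [0.002, 0.003, 0.102, 0, 0, 0],
  ],
  jaw=1.0,
)

```text
time_s: 7.6
tcp_pos: [0.4734, 0.2831, 0.041]
ee_rot: [[-1.0, 0.0, 0.002], [0.0, 1.0, 0.001], [-0.002, 0.001, -1.0]]
ft_force: [1.2, 0.2, -0.4]
finger_gap: 1.0
finger_force: 0.0
```

Emit:
drive_effector(
  ticks=[
    [0, 0, 0, 0, 0, 0],
    [0, 0, 0, 0, 0, 0],
    [0, 0, 0, 0, 0, 0],
    [0, 0, 0, 0, 0, 0],
    [0, 0, 0, 0, 0, 0],
    [0, 0, 0, 0, 0, 0],
    [0, 0, 0, 0, 0, 0],
    [0, 0, 0, 0, 0, 0],
  ],
  jaw=0.45,
  clamp_n=40,
)

```text
time_s: 8.4
tcp_pos: [0.473, 0.2832, 0.0409]
ee_rot: [[-1.0, -0.001, 0.001], [-0.001, 1.0, 0.001], [-0.001, 0.001, -1.0]]
ft_force: [-0.7, -1.0, 6.2]
finger_gap: 0.612
finger_force: 41.3
```

Emit:
drive_effector(
  ticks=[
    [0, 0, -0.04, 0, 0, 0],
    [0, 0, -0.085, 0, 0, 0],
    [0, 0, -0.095, 0, 0, 0],
    [-0.017, -0.04, -0.095, 0, 0, 0],
    [-0.035, -0.085, -0.095, 0, 0, 0],
    [-0.053, -0.127, -0.095, 0, 0, 0],
    [-0.058, -0.1385, -0.095, 0, 0, 0],
    [-0.058, -0.1385, -0.095, 0, 0, 0],
    [-0.058, -0.1385, -0.095, 0, 0, 0],
    [-0.058, -0.1385, -0.095, 0, 0, 0],
  ],
)

```text
time_s: 9.4
tcp_pos: [0.5296, 0.1464, 0.1345]
ee_rot: [[-1.0, -0.003, -0.001], [-0.003, 1.0, 0.001], [0.001, 0.001, -1.0]]
ft_force: [0.2, 0.2, -1.6]
finger_gap: 0.609
finger_force: 42.9
```

Create look.py:
```python
import sys
from h import *
# overlay reel at tool (magenta) and print; saved crop
s=bot.observe(); f=grab_frame("wrist");T=wristT(f,s);im=f["image"].copy();print(s["tcp_pos"])
a=np.linspace(0,2*np.pi,60);t=s["tcp_pos"]
def ring(x,y,z,r,c):
    cv2.polylines(im,[proj(f,np.c_[x+r*np.cos(a),y+r*np.sin(a),0*a+z],T).round().astype(np.int32)],True,c,1)
for r in(.027,.014): ring(t[0],t[1],t[2]+.010,r,(255,0,255))
x,y=float(sys.argv[1]),float(sys.argv[2]); ring(x,y,.012,.043,(0,255,255)); ring(x,y,.062,.006,(0,255,255))
cv2.imwrite(sys.argv[3],cv2.resize(im[120:460,170:470],None,fx=1.7,fy=1.7)[:,:,::-1])
```

```bash
python3 look.py .531 .1445 pics/w5.png
```

```text
[0.52960773 0.14642846 0.13450891]
```

View pics/w5.png

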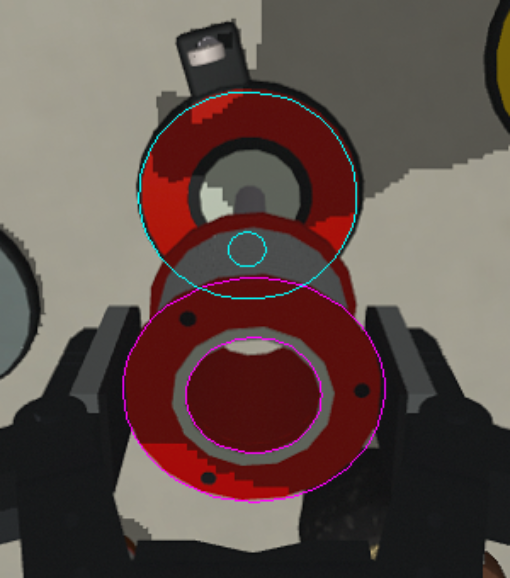

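The overlay matches both the reel and the ring. Lower and release.

Emit:
drive_effector(
  ticks=[
    [-0.001, 0, 0.03, 0, 0, 0],
    [-0.001, 0, 0.055, 0, 0, 0],
    [-0.001, 0, 0.075, 0, 0, 0],
    [-0.001, 0, 0.087, 0, 0, 0],
    [-0.001, 0, 0.0925, 0, 0, 0],
    [-0.001, 0, 0.0925, 0, 0, 0],
    [-0.001, 0, 0.0925, 0, 0, 0],
  ],
)

```text
time_s: 10.15
tcp_pos: [0.5321, 0.1447, 0.043]
ee_rot: [[-1.0, -0.001, 0.001], [-0.001, 1.0, 0.001], [-0.001, 0.001, -1.0]]
ft_force: [0.5, -0.3, -0.9]
finger_gap: 0.613
finger_force: 43.0
```

Emit:
drive_effector(
  ticks=[
    [0, 0, 0, 0, 0, 0],
    [0, 0, 0, 0, 0, 0],
    [0, 0, 0, 0, 0, 0],
    [0, 0, 0, 0, 0, 0],
    [0, 0, 0, 0, 0, 0],
  ],
  jaw=1.0,
)

```text
time_s: 10.65
tcp_pos: [0.5317, 0.1443, 0.0425]
ee_rot: [[-1.0, -0.0, 0.0], [-0.0, 1.0, 0.0], [-0.0, 0.0, -1.0]]
ft_force: [-0.2, -0.4, 0.1]
finger_gap: 1.0
finger_force: 0.0
```

Emit:
drive_effector(
  ticks=[
    [0, 0, -0.04, 0, 0, 0],
    [0, 0, -0.08, 0, 0, 0],
    [-0.012, -0.035, -0.09, 0, 0, 0],
    [-0.028, -0.08, -0.09, 0, 0, 0],
    [-0.042, -0.122, -0.09, 0, 0, 0],
    [-0.048, -0.137, -0.09, 0, 0, 0],
    [-0.048, -0.137, -0.09, 0, 0, 0],
    [-0.048, -0.137, -0.09, 0, 0, 0],
    [-0.048, -0.137, -0.06, 0, 0, 0],
    [-0.048, -0.137, -0.03, 0, 0, 0],
    [-0.048, -0.137, -0.01, 0, 0, 0],
    [-0.048, -0.137, 0.002, 0, 0, 0],
    [-0.048, -0.137, 0.002, 0, 0, 0],
    [-0.048, -0.137, 0.002, 0, 0, 0],
  ],
)

```text
time_s: 12.05
tcp_pos: [0.5799, 0.0084, 0.0408]
ee_rot: [[-1.0, -0.002, 0.001], [-0.002, 1.0, 0.0], [-0.001, 0.0, -1.0]]
ft_force: [0.0, -0.3, 0.7]
finger_gap: 1.001
finger_force: 0.0
```

Emit:
drive_effector(
  ticks=[
    [0, 0, 0, 0, 0, 0],
    [0, 0, 0, 0, 0, 0],
    [0, 0, 0, 0, 0, 0],
    [0, 0, 0, 0, 0, 0],
    [0, 0, 0, 0, 0, 0],
    [0, 0, 0, 0, 0, 0],
    [0, 0, 0, 0, 0, 0],
    [0, 0, 0, 0, 0, 0],
  ],
  jaw=0.45,
  clamp_n=40,
)

```text
time_s: 12.85
tcp_pos: [0.5804, 0.0073, 0.0416]
ee_rot: [[-1.0, 0.0, 0.002], [0.0, 1.0, 0.0], [-0.002, 0.0, -1.0]]
ft_force: [-1.7, 0.4, 6.7]
finger_gap: 0.606
finger_force: 42.9
```

Emit:
drive_effector(
  ticks=[
    [0, 0, -0.04, 0, 0, 0],
    [0, 0, -0.085, 0, 0, 0],
    [0, 0, -0.1, 0, 0, 0],
    [0.015, 0.04, -0.1, 0, 0, 0],
    [0.033, 0.085, -0.1, 0, 0, 0],
    [0.051, 0.13, -0.1, 0, 0, 0],
    [0.068, 0.174, -0.1, 0, 0, 0],
    [0.085, 0.218, -0.1, 0, 0, 0],
    [0.1, 0.255, -0.1, 0, 0, 0],
    [0.107, 0.273, -0.1, 0, 0, 0],
    [0.107, 0.273, -0.1, 0, 0, 0],
    [0.107, 0.273, -0.1, 0, 0, 0],
    [0.107, 0.273, -0.1, 0, 0, 0],
  ],
)

```text
time_s: 14.15
tcp_pos: [0.473, 0.2786, 0.14]
ee_rot: [[-1.0, 0.002, -0.0], [0.002, 1.0, -0.001], [0.0, -0.001, -1.0]]
ft_force: [1.2, -0.0, -2.6]
finger_gap: 0.605
finger_force: 43.0
```

```bash
python3 look.py .473 .2805 pics/w6.png
```

```text
[0.47303153 0.27860678 0.14001493]
```

View pics/w6.png

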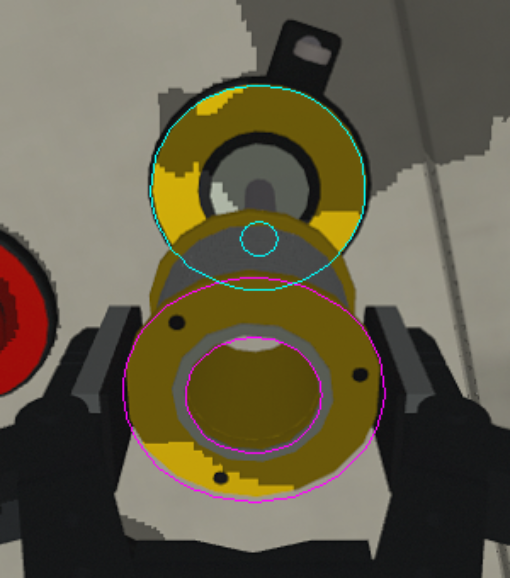

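Stand and reel agree with the overlay. The tool needs about +2 mm in y. Lower and release.

Emit:
drive_effector(
  ticks=[
    [0, 0.002, 0.03, 0, 0, 0],
    [0, 0.002, 0.055, 0, 0, 0],
    [0, 0.002, 0.077, 0, 0, 0],
    [0, 0.002, 0.092, 0, 0, 0],
    [0, 0.002, 0.0975, 0, 0, 0],
    [0, 0.002, 0.0975, 0, 0, 0],
    [0, 0.002, 0.0975, 0, 0, 0],
  ],
)

```text
time_s: 14.9
tcp_pos: [0.4733, 0.2823, 0.0434]
ee_rot: [[-1.0, 0.001, 0.001], [0.001, 1.0, 0.001], [-0.001, 0.001, -1.0]]
ft_force: [-0.7, -0.1, -1.4]
finger_gap: 0.608
finger_force: 43.0
```

Emit:
drive_effector(
  ticks=[
    [0, 0, 0, 0, 0, 0],
    [0, 0, 0, 0, 0, 0],
    [0, 0, 0, 0, 0, 0],
    [0, 0, 0, 0, 0, 0],
    [0, 0, 0, 0, 0, 0],
  ],
  jaw=1.0,
)

```text
time_s: 15.4
tcp_pos: [0.4726, 0.2824, 0.0429]
ee_rot: [[-1.0, -0.0, 0.0], [-0.0, 1.0, 0.0], [-0.0, 0.0, -1.0]]
ft_force: [0.4, -0.1, -0.9]
finger_gap: 1.001
finger_force: 0.0
```

Emit:
drive_effector(
  ticks=[
    [0, 0, -0.04, 0, 0, 0],
    [0, 0, -0.085, 0, 0, 0],
    [0, 0, -0.1, 0, 0, 0],
    [-0.0755, -0.4215, -0.1, 0, 0, 0],
    [-0.0755, -0.4215, -0.1, 0, 0, 0],
    [-0.0755, -0.4215, -0.1, 0, 0, 0],
    [-0.0755, -0.4215, -0.1, 0, 0, 0],
    [-0.0755, -0.4215, -0.1, 0, 0, 0],
    [-0.0755, -0.4215, -0.1, 0, 0, 0],
    [-0.0755, -0.4215, -0.1, 0, 0, 0],
    [-0.0755, -0.4215, -0.1, 0, 0, 0],
    [-0.0755, -0.4215, -0.1, 0, 0, 0],
    [-0.0755, -0.4215, -0.1, 0, 0, 0],
    [-0.0755, -0.4215, -0.1, 0, 0, 0],
    [-0.0755, -0.4215, -0.1, 0, 0, 0],
    [-0.0755, -0.4215, -0.1, 0, 0, 0],
  ],
)

```text
time_s: 17.0
tcp_pos: [0.5481, -0.1373, 0.1428]
ee_rot: [[-1.0, -0.003, -0.0], [-0.003, 1.0, 0.001], [0.0, 0.001, -1.0]]
ft_force: [0.8, 0.2, 0.2]
finger_gap: 1.002
finger_force: 0.0
```

Run:
```python
from h import *
s=bot.observe(); f=grab_frame("wrist");T=wristT(f,s);im=f["image"].copy();t=s["tcp_pos"]
a=np.linspace(0,2*np.pi,60)
for x,y,z,r in((t[0],t[1],.052,.027),(.548,-.143,.012,.043),(.467,-.270,.012,.043),(.467,-.27,.062,.006),(.579,.008,.012,.043)):
    cv2.polylines(im,[proj(f,np.c_[x+r*np.cos(a),y+r*np.sin(a),0*a+z],T).round().astype(np.int32)],True,(255,0,255),1)
cv2.imwrite("pics/w7.png",im[:,:,::-1])
```

```text
(no output)
```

View pics/w7.png

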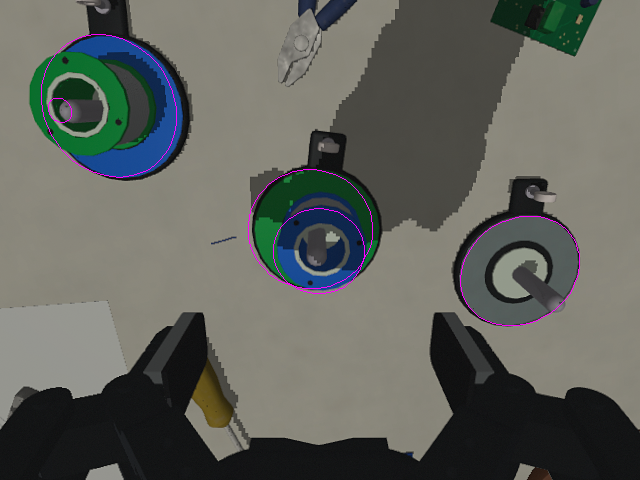

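The blue reel sits under the tool. The ring offsets refine green to y≈-.140 and blue to y≈-.2675. Grasping.

Emit:
drive_effector(
  ticks=[
    [0, 0.001, 0.035, 0, 0, 0],
    [0, 0.001, 0.07, 0, 0, 0],
    [0, 0.001, 0.09, 0, 0, 0],
    [0, 0.001, 0.1, 0, 0, 0],
    [0, 0.001, 0.102, 0, 0, 0],
    [0, 0.001, 0.102, 0, 0, 0],
    [0, 0.001, 0.102, 0, 0, 0],
  ],
  jaw=1.0,
)

```text
time_s: 17.75
tcp_pos: [0.5491, -0.1383, 0.042]
ee_rot: [[-1.0, -0.0, 0.002], [-0.0, 1.0, -0.0], [-0.002, -0.0, -1.0]]
ft_force: [-1.0, 0.2, -0.1]
finger_gap: 1.001
finger_force: 0.0
```

Emit:
drive_effector(
  ticks=[
    [0, 0, 0, 0, 0, 0],
    [0, 0, 0, 0, 0, 0],
    [0, 0, 0, 0, 0, 0],
    [0, 0, 0, 0, 0, 0],
    [0, 0, 0, 0, 0, 0],
    [0, 0, 0, 0, 0, 0],
    [0, 0, 0, 0, 0, 0],
    [0, 0, 0, 0, 0, 0],
  ],
  jaw=0.45,
  clamp_n=40,
)

```text
time_s: 18.55
tcp_pos: [0.5486, -0.138, 0.0418]
ee_rot: [[-1.0, -0.0, 0.001], [-0.0, 1.0, 0.0], [-0.001, 0.0, -1.0]]
ft_force: [-1.0, 1.5, 4.4]
finger_gap: 0.606
finger_force: 42.7
```

Emit:
drive_effector(
  ticks=[
    [0, 0, -0.04, 0, 0, 0],
    [0, 0, -0.085, 0, 0, 0],
    [0, 0, -0.095, 0, 0, 0],
    [-0.01, 0.045, -0.095, 0, 0, 0],
    [-0.02, 0.09, -0.095, 0, 0, 0],
    [-0.028, 0.13, -0.095, 0, 0, 0],
    [-0.031, 0.146, -0.095, 0, 0, 0],
    [-0.031, 0.146, -0.095, 0, 0, 0],
    [-0.031, 0.146, -0.095, 0, 0, 0],
    [-0.031, 0.146, -0.095, 0, 0, 0],
    [-0.031, 0.146, -0.065, 0, 0, 0],
    [-0.031, 0.146, -0.04, 0, 0, 0],
    [-0.031, 0.146, -0.018, 0, 0, 0],
    [-0.031, 0.146, -0.004, 0, 0, 0],
    [-0.031, 0.146, -0.001, 0, 0, 0],
    [-0.031, 0.146, -0.001, 0, 0, 0],
    [-0.031, 0.146, -0.001, 0, 0, 0],
  ],
)

```text
time_s: 20.25
tcp_pos: [0.5795, 0.0067, 0.0421]
ee_rot: [[-1.0, 0.001, 0.001], [0.001, 1.0, -0.0], [-0.001, -0.0, -1.0]]
ft_force: [0.0, -0.2, -0.7]
finger_gap: 0.605
finger_force: 43.3
```

Emit:
drive_effector(
  ticks=[
    [0, 0, 0, 0, 0, 0],
    [0, 0, 0, 0, 0, 0],
    [0, 0, 0, 0, 0, 0],
    [0, 0, 0, 0, 0, 0],
    [0, 0, 0, 0, 0, 0],
  ],
  jaw=1.0,
)

```text
time_s: 20.75
tcp_pos: [0.5791, 0.0079, 0.0419]
ee_rot: [[-1.0, -0.0, 0.0], [-0.0, 1.0, 0.0], [-0.0, 0.0, -1.0]]
ft_force: [0.2, 0.2, -0.5]
finger_gap: 1.001
finger_force: 0.0
```

Emit:
drive_effector(
  ticks=[
    [0, 0, -0.04, 0, 0, 0],
    [0, 0, -0.085, 0, 0, 0],
    [0, 0, -0.1, 0, 0, 0],
    [0.112, -0.273, -0.1, 0, 0, 0],
    [0.112, -0.273, -0.1, 0, 0, 0],
    [0.112, -0.273, -0.1, 0, 0, 0],
    [0.112, -0.273, -0.1, 0, 0, 0],
    [0.112, -0.273, -0.1, 0, 0, 0],
    [0.112, -0.273, -0.1, 0, 0, 0],
    [0.112, -0.273, -0.1, 0, 0, 0],
    [0.112, -0.273, -0.1, 0, 0, 0],
    [0.112, -0.273, -0.1, 0, 0, 0],
    [0.112, -0.273, -0.1, 0, 0, 0],
  ],
)

```text
time_s: 22.05
tcp_pos: [0.4678, -0.2635, 0.1416]
ee_rot: [[-1.0, -0.003, -0.0], [-0.003, 1.0, 0.001], [0.0, 0.001, -1.0]]
ft_force: [-0.5, 0.8, -0.5]
finger_gap: 1.001
finger_force: 0.0
```

Run:
```python
from h import *
s=bot.observe(); f=grab_frame("wrist");T=wristT(f,s);im=f["image"].copy();t=s["tcp_pos"]
a=np.linspace(0,2*np.pi,60)
for x,y,z,r in((t[0],t[1],.052,.027),(.548,-.140,.012,.043),(.467,-.2675,.012,.043),(.548,-.14,.062,.006)):
    cv2.polylines(im,[proj(f,np.c_[x+r*np.cos(a),y+r*np.sin(a),0*a+z],T).round().astype(np.int32)],True,(255,0,255),1)
g=grab_frame("side")
cv2.imwrite("pics/w8.png",cv2.hconcat([cv2.resize(im[100:400,150:580],(430,300)),g["image"][150:450,180:550]])[:,:,::-1])
```

```text
(no output)
```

View pics/w8.png

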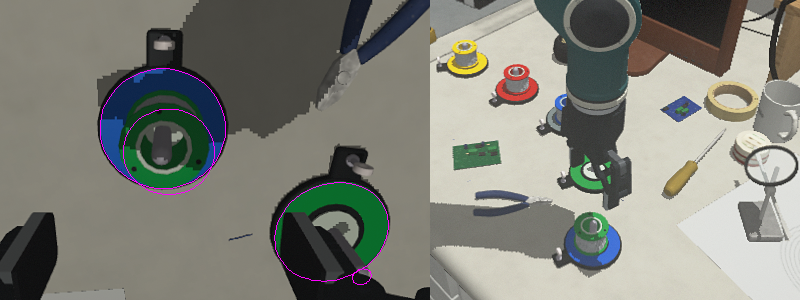

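The stands match, and the green reel is about 2 mm to -y and 2 mm to -x of the tool. In the side view yellow, red and (parked) blue sit flat. Grasp.

Emit:
drive_effector(
  ticks=[
    [0.002, -0.002, 0.035, 0, 0, 0],
    [0.002, -0.002, 0.07, 0, 0, 0],
    [0.002, -0.002, 0.09, 0, 0, 0],
    [0.002, -0.002, 0.1, 0, 0, 0],
    [0.002, -0.002, 0.1015, 0, 0, 0],
    [0.002, -0.002, 0.1015, 0, 0, 0],
    [0.002, -0.002, 0.1015, 0, 0, 0],
  ],
  jaw=1.0,
)

```text
time_s: 22.85
tcp_pos: [0.466, -0.2675, 0.0414]
ee_rot: [[-1.0, -0.0, 0.002], [-0.0, 1.0, -0.001], [-0.002, -0.001, -1.0]]
ft_force: [-0.3, -1.4, -0.0]
finger_gap: 0.999
finger_force: 0.0
```

Emit:
drive_effector(
  ticks=[
    [0, 0, 0, 0, 0, 0],
    [0, 0, 0, 0, 0, 0],
    [0, 0, 0, 0, 0, 0],
    [0, 0, 0, 0, 0, 0],
    [0, 0, 0, 0, 0, 0],
    [0, 0, 0, 0, 0, 0],
    [0, 0, 0, 0, 0, 0],
    [0, 0, 0, 0, 0, 0],
  ],
  jaw=0.45,
  clamp_n=40,
)

```text
time_s: 23.65
tcp_pos: [0.4655, -0.2673, 0.0414]
ee_rot: [[-1.0, 0.0, 0.001], [0.0, 1.0, -0.0], [-0.001, -0.0, -1.0]]
ft_force: [-2.0, 1.0, 7.7]
finger_gap: 0.62
finger_force: 40.9
```

Emit:
drive_effector(
  ticks=[
    [0, 0, -0.04, 0, 0, 0],
    [0, 0, -0.085, 0, 0, 0],
    [0, 0, -0.095, 0, 0, 0],
    [-0.025, 0.038, -0.095, 0, 0, 0],
    [-0.05, 0.078, -0.095, 0, 0, 0],
    [-0.073, 0.112, -0.095, 0, 0, 0],
    [-0.0825, 0.127, -0.095, 0, 0, 0],
    [-0.0825, 0.127, -0.095, 0, 0, 0],
    [-0.0825, 0.127, -0.095, 0, 0, 0],
    [-0.0825, 0.127, -0.095, 0, 0, 0],
    [-0.0825, 0.127, -0.065, 0, 0, 0],
    [-0.0825, 0.127, -0.04, 0, 0, 0],
    [-0.0825, 0.127, -0.018, 0, 0, 0],
    [-0.0825, 0.127, -0.004, 0, 0, 0],
    [-0.0825, 0.127, -0.001, 0, 0, 0],
    [-0.0825, 0.127, -0.001, 0, 0, 0],
    [-0.0825, 0.127, -0.001, 0, 0, 0],
  ],
)

```text
time_s: 25.35
tcp_pos: [0.5476, -0.1412, 0.0416]
ee_rot: [[-1.0, 0.001, 0.001], [0.001, 1.0, -0.0], [-0.001, -0.0, -1.0]]
ft_force: [0.3, 0.2, -1.8]
finger_gap: 0.622
finger_force: 43.3
```

Emit:
drive_effector(
  ticks=[
    [0, 0, 0, 0, 0, 0],
    [0, 0, 0, 0, 0, 0],
    [0, 0, 0, 0, 0, 0],
    [0, 0, 0, 0, 0, 0],
    [0, 0, 0, 0, 0, 0],
  ],
  jaw=1.0,
)

```text
time_s: 25.85
tcp_pos: [0.5477, -0.1401, 0.0414]
ee_rot: [[-1.0, -0.0, 0.0], [-0.0, 1.0, 0.0], [-0.0, 0.0, -1.0]]
ft_force: [-0.1, -0.3, 0.0]
finger_gap: 1.002
finger_force: 0.0
```

Now to grey for the blue reel: delta (+.032, +.148).

Emit:
drive_effector(
  ticks=[
    [0, 0, -0.04, 0, 0, 0],
    [0, 0, -0.08, 0, 0, 0],
    [-0.01, 0.035, -0.09, 0, 0, 0],
    [-0.02, 0.08, -0.09, 0, 0, 0],
    [-0.028, 0.125, -0.09, 0, 0, 0],
    [-0.032, 0.148, -0.09, 0, 0, 0],
    [-0.032, 0.148, -0.09, 0, 0, 0],
    [-0.032, 0.148, -0.09, 0, 0, 0],
    [-0.032, 0.148, -0.06, 0, 0, 0],
    [-0.032, 0.148, -0.03, 0, 0, 0],
    [-0.032, 0.148, -0.01, 0, 0, 0],
    [-0.032, 0.148, 0, 0, 0, 0],
    [-0.032, 0.148, 0, 0, 0, 0],
    [-0.032, 0.148, 0, 0, 0, 0],
  ],
)

```text
time_s: 27.25
tcp_pos: [0.5801, 0.0068, 0.042]
ee_rot: [[-1.0, 0.001, 0.001], [0.001, 1.0, -0.0], [-0.001, -0.0, -1.0]]
ft_force: [-0.0, -0.8, 0.4]
finger_gap: 0.999
finger_force: 0.0
```

Emit:
drive_effector(
  ticks=[
    [0, 0, 0, 0, 0, 0],
    [0, 0, 0, 0, 0, 0],
    [0, 0, 0, 0, 0, 0],
    [0, 0, 0, 0, 0, 0],
    [0, 0, 0, 0, 0, 0],
    [0, 0, 0, 0, 0, 0],
    [0, 0, 0, 0, 0, 0],
    [0, 0, 0, 0, 0, 0],
  ],
  jaw=0.45,
  clamp_n=40,
)

```text
time_s: 28.05
tcp_pos: [0.5803, 0.0078, 0.0425]
ee_rot: [[-1.0, -0.0, 0.002], [-0.0, 1.0, 0.0], [-0.002, 0.0, -1.0]]
ft_force: [-1.1, -1.0, 5.6]
finger_gap: 0.603
finger_force: 42.9
```

Emit:
drive_effector(
  ticks=[
    [0, 0, -0.04, 0, 0, 0],
    [0, 0, -0.085, 0, 0, 0],
    [0, 0, -0.1, 0, 0, 0],
    [0.113, -0.2755, -0.1, 0, 0, 0],
    [0.113, -0.2755, -0.1, 0, 0, 0],
    [0.113, -0.2755, -0.1, 0, 0, 0],
    [0.113, -0.2755, -0.1, 0, 0, 0],
    [0.113, -0.2755, -0.1, 0, 0, 0],
    [0.113, -0.2755, -0.1, 0, 0, 0],
    [0.113, -0.2755, -0.1, 0, 0, 0],
    [0.113, -0.2755, -0.1, 0, 0, 0],
    [0.113, -0.2755, -0.1, 0, 0, 0],
    [0.113, -0.2755, -0.1, 0, 0, 0],
    [0.113, -0.2755, -0.1, 0, 0, 0],
  ],
)

```text
time_s: 29.45
tcp_pos: [0.4672, -0.2663, 0.1412]
ee_rot: [[-1.0, -0.003, -0.0], [-0.003, 1.0, 0.0], [0.0, 0.0, -1.0]]
ft_force: [0.1, -0.0, -1.0]
finger_gap: 0.608
finger_force: 43.1
```

Emit:
drive_effector(
  ticks=[
    [0, 0, 0.03, 0, 0, 0],
    [0, 0, 0.055, 0, 0, 0],
    [0, 0, 0.077, 0, 0, 0],
    [0, 0, 0.094, 0, 0, 0],
    [0, 0, 0.099, 0, 0, 0],
    [0, 0, 0.099, 0, 0, 0],
    [0, 0, 0.099, 0, 0, 0],
  ],
)

```text
time_s: 30.15
tcp_pos: [0.4673, -0.2672, 0.0427]
ee_rot: [[-1.0, -0.001, 0.001], [-0.001, 1.0, -0.0], [-0.001, -0.0, -1.0]]
ft_force: [0.5, -0.5, -1.4]
finger_gap: 0.604
finger_force: 43.1
```

Emit:
drive_effector(
  ticks=[
    [0, 0, 0, 0, 0, 0],
    [0, 0, 0, 0, 0, 0],
    [0, 0, 0, 0, 0, 0],
    [0, 0, 0, 0, 0, 0],
    [0, 0, 0, 0, 0, 0],
  ],
  jaw=1.0,
)

```text
time_s: 30.65
tcp_pos: [0.4666, -0.2677, 0.0423]
ee_rot: [[-1.0, -0.0, 0.0], [-0.0, 1.0, -0.0], [-0.0, -0.0, -1.0]]
ft_force: [0.3, 0.6, 0.5]
finger_gap: 0.997
finger_force: 0.0
```

Emit:
drive_effector(
  ticks=[
    [0, 0, -0.04, 0, 0, 0],
    [0, 0, -0.085, 0, 0, 0],
    [0, 0, -0.13, 0, 0, 0],
    [0, 0, -0.15, 0, 0, 0],
    [0.03, -0.03, -0.2, 0, 0, 0],
    [0.03, -0.03, -0.2, 0, 0, 0],
    [0.03, -0.03, -0.2, 0, 0, 0],
  ],
)

```text
time_s: 31.35
tcp_pos: [0.4363, -0.2997, 0.2443]
ee_rot: [[-1.0, 0.003, 0.004], [0.003, 1.0, -0.002], [-0.004, -0.002, -1.0]]
ft_force: [0.8, -0.3, -0.1]
finger_gap: 1.0
finger_force: 0.0
```

Run:
```python
from h import *
f=grab_frame("top");g=grab_frame("side")
cv2.imwrite("pics/fin.png",cv2.hconcat([f["image"][150:450,130:480],g["image"][150:450,150:550]])[:,:,::-1])
```

```text
(no output)
```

View pics/fin.png

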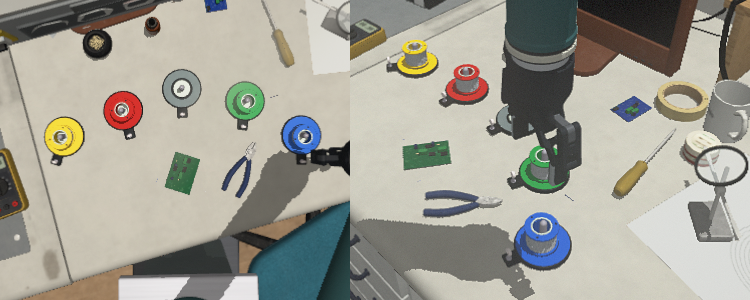

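All four reels are flat on their own colours: yellow at (64,137), red (122,110), green (245,101) and blue (301,137). Grey at (181,93) is empty and the bottle at (152,27) is standing. Handing in.

```bash
python3 -c "
from plant import bot, grab_frame
print(bot.hand_in())"
```

```text
the job is handed in; nothing more can be done
None
```

All four reels sit flat on the dispensers of their own colour, the grey dispenser is empty and the flux bottle is still standing, per the last camera check; the job was handed in at about 31 s, with no verdict returned.

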